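# Open the bench gas valve with its loose square key

### The job

Take the T-handled square key out of the grey tool block, push it fully home into the recessed square socket in the top of the gas valve box, and turn it anticlockwise (seen from above) as far as it will go, so that the valve is fully open. Leave the key standing in the socket, let go of it, and do not disturb the other things on the bench.

Things in the scene. Friction and masses are not known exactly. Their poses are not given: they have to be found in the camera images.
- key_bar (a point): centre of the cross bar (handle) of the loose steel T-key, which stands upright in one pocket of the tool block. Bar 90 mm long (point x), 18 mm wide (point y), 20 mm high (point z, up); grip it here. Its underside is 25 mm above the block's top. The key is 85 mm tall, weighs about 0.2 kg and must rise 40 mm to leave its pocket
- key_foot (a point): centre of the lower end face of the key's square shaft, 75 mm below the bar's centre; same axes as key_bar. The shaft is 18 x 18 mm, 65 mm long, its sides parallel to the bar's; it goes down from the bar's middle and its last 8 mm taper to 12 x 12 mm
- socket_mouth (a point): centre of the upper rim of the square socket, on the turning axis; z up, x and y square to the socket's sides; turns with the spindle. Socket 20 x 20 mm, 25 mm deep, in a square steel spindle 36 mm across. The key fits at any of the four quarter-turn angles, with about 0.12 rad of play either way
- socket_floor (a point): centre of the socket's floor, 25 mm below its mouth; when the key is fully home its foot rests here and the bar's centre is 75 mm above it (underside of the bar 30 mm above the cover)
- spindle (a joint): angle of the spindle, rad, growing anticlockwise seen from above: 0 shut (the small rib on the spindle, at socket +x, points to the black mark on the pipe side), 1.57 fully open (rib to the other mark), a hard stop at each end. It starts between 0.25 and 0.6, turns against light friction (about 0.1 N m) and stays where it is left
- tamper_mid (a point): middle of a bystander: a round-headed steel tamping rod, 88 mm tall, round shaft 18 mm, head 42 mm across, standing in the tool block's other pocket, 120 mm from the key. Leave it there
- tool_block: fixed grey plastic block 70 x 200 x 55 mm high on a 90 x 220 mm foot plate, origin under its centre, long side along its y; two square pockets 30 x 30 mm, 40 mm deep, at y = -60 mm and +60 mm. The key stands loosely in one of them
- jar: bystander: small white jar, 44 mm across, 62 mm high, standing between the tool block and the valve box; origin under its centre
- beaker: bystander: glass beaker 72 mm across, 90 mm high, towards the back of the bench; origin under its centre
- amber: bystander: amber bottle 64 mm across, 150 mm high, towards the back of the bench; origin under its centre
- valve_box: fixed grey box 150 x 150 x 70 mm high, origin under its centre; two brass pipe stubs on its +x side. In its cover, at the centre, is a round well of 60 mm diameter with the spindle in it; the socket's mouth is 10 mm below the cover's top. Two short black marks on the cover, at its +x and +y sides, show shut and open
- tub: bystander: white screw-top tub 84 mm across, 110 mm high, towards the back of the bench; origin under its centre
Things that resemble listed ones, but are neither listed nor needed, are in the scene too. What is shaped like the part that bears key_bar but blue, orange or pink is not meant.

How it is judged:
By the outcome, as a careful person would: the job done as asked, in the order asked, and still so for the second after the job is handed in, with the robot touching nothing.
It also fails if it takes over 45 s, if anything falls off the work surface, if the arm or the gripper's body presses on something with over 40 N, if the wrist force passes 120 N, or if a joint passes its speed limit or range.

### The arm

A 6-joint arm with a two-finger parallel gripper is mounted at the origin on the work surface. World frame = base frame: x ahead of the robot, y to its left, z up, the work surface at z = 0. Lengths are in m, angles in degrees, forces in N, time in s.
With the tool pointing down it reaches from about 0.25 to 0.725 m from the base axis. Payload 9.7 kg.
Tool frame: the origin (TCP) lies on the centre line of the jaws, within the pads' length; the fingertips stand 19 mm ahead of it and the grasp point (between the pads) is the TCP; z points along the fingers, y is the direction in which the jaws open and shut (so a half turn about z gives the same grasp; the last joint's range is limited). The gripper opens to 85 mm and grips with 20 to 120 N. Pads are 22 mm wide; open, the fingers measure 114 mm over their backs; the gripper's body (76 mm by 85 mm) begins 54 mm behind the grasp point. The pads swing forward as they close: fully open they stand 13 mm farther back than shut.
Start: joints at [74.542, 4.979, 10.078, 95.1, 0, 90], TCP at [0.147, 0.53, 0.222] pointing down, gripper open.
Joint ranges: [-179.16, 179.16], [-48.56, 103.87], [-65.8, 70.77], [-126.05, 130.52], [-82.76, 87.17], [-180, 180]. Speed limits (degrees/s): [127.2, 127.2, 147.25, 180, 180, 180].

### API

Orientations are given as [roll, pitch, yaw] about the fixed x, y, z axes, in that order (R = Rz(yaw) Ry(pitch) Rx(roll)).
In Python, from workcell import bot gives the robot as it stands.
- The arm moves only by the tool servo_tool, never from a script. Its argument "motion" is a list that holds one entry, the list of rows, each a list of 6 numbers: the shift along the tool's x, y, z in mm, then the turn, a rotation vector about the tool's x, y, z in rad. A call has 1 to 5 rows; each row shifts and turns the commanded pose from where the row before left it, along the tool's axes as they then stand; what a row does not reach is not made up. A row lasts 1/10 s, in which the tool goes at most 50 mm and 8.59 degrees, less where a joint would pass 70% of its speed; a pose out of reach is approached as far as the arm can. A call is refused whole if a number of a shift passes 50 or a number of a turn 0.15, either way. A call with a gripper value outside its range is refused whole. "gripper" is the finger opening in mm, from 0 to 85.4, set as the call begins (left out, the last holds). The fingers move at their own pace and stop on an object; "newtons" is the grip in N (left out, the last holds). Time passes only in rows, so rows that do not move let the fingers close. It gives the time, the measured TCP pose, the force and the opening at its end, in the units of the state.
- bot.get_obs(): the state, without advancing time (a new reading comes with each control period).
- bot.camera(name): name is "scene" or "top" or "wrist"; returns a dict with "color" (480x640x3 uint8, red, green, blue), "fx", "fy", "cx", "cy" (pixels), "k1" (the pictures are not rectified: a ray, as slopes to the right and down, at radius r is drawn at 1 + k1 r^2 times it, then the intrinsics apply), "R" (3x3) and "t" (3): a world point X has camera coordinates R X + t. Camera axes: x right, y down, z forward; pixel columns grow to the right and rows downward; lengths in m; the calibration is good to about 2 mm. A picture is of the moment at which its call begins. There is no depth.
- bot.job_done(): hands the job in, once; it reports no verdict.
Trained networks look in a picture, given as the dict that the camera call returned (one of the last four; its "shot" number tells which), for a name from the list of things; names that differ only in an ending like _2 or _b are one class to them, and where a whole thing is asked for, a point or a joint stands for the part that bears it (a point fixed in the world has none). Each returns a list of dicts, best first, with "confidence" (0 to 1); they miss things now and then, are a little off and sometimes report something else, mostly with a low value. They report only what shows in the picture. A call takes as long as a camera call. They do not tell look-alikes from the thing itself.
- bot.look_for(picture, label): "rect" ([left, top, width, height] in pixels, round what is visible of it).
The state is a dict: "time": time; "q": joint angles; "qd": joint speeds; "joint_efforts": joint torques, N m; "ee_pos": TCP position; "tcp_rot": TCP orientation; "wrist_force": force on the tool from outside, world axes, zero at the start; "torque": the same for the moment, N m; "opening": finger opening in m.
Only numpy, scipy, OpenCV 4.12 (cv2) and the standard library are available. Lean on these libraries where they do the work, as an engineer would, in place of code of your own. Each camera call takes 0.05 s, during which the arm holds its last target.

## Working session

There is one attempt and no reset: what is moved stays moved. The work goes in short steps, Python scripts to look and compute and a tool call to move; the robot and the scene stay as the last step left them, time stands still between calls to the robot, and variables do not carry over. Pictures are saved under pics/ and viewed, and the job is handed in when it is done.

Besides the shell and the picture viewer there is one more tool, called as name(argument=value, ...) on one line, values as JSON. servo_tool: Moves the arm, as the interface text tells. Its arguments: {"type":"object","properties":{"motion":{"type":"array","items":{"type":"array","items":{"type":"array","items":{"type":"number"}}}},"gripper":{"type":"number"},"newtons":{"type":"number"}},"required":["motion"]}

```bash
ls; mkdir -p pics; cat > h.py <<'E'
from workcell import bot
import numpy as np, cv2
def ray(c,u,v):
    x=(u-c['cx'])/c['fx'];y=(v-c['cy'])/c['fy'];rd=np.hypot(x,y);r=rd
    for _ in range(20): r=rd/(1+c['k1']*r*r)
    s=r/rd if rd>0 else 1
    R=np.array(c['R']);t=np.array(c['t'])
    return -R.T@t, R.T@np.array([x*s,y*s,1.])
def atz(c,u,v,z):
    o,d=ray(c,u,v); return o+d*(z-o[2])/d[2]
def proj(c,X):
    p=np.array(c['R'])@np.array(X)+np.array(c['t']); x,y=p[:2]/p[2]; f=1+c['k1']*(x*x+y*y)
    return np.array([c['fx']*x*f+c['cx'],c['fy']*y*f+c['cy']])
def save(c,n): cv2.imwrite('pics/'+n,cv2.cvtColor(c['color'],cv2.COLOR_RGB2BGR))
E
python3 - <<'E'
from h import *
import pickle
for n in ['scene','top']:
    c=bot.camera(n); save(c,n+'0.png'); pickle.dump(c,open(n+'0.pkl','wb'))
    print(n,(-np.array(c['R']).T@np.array(c['t'])).round(3),c['fx'],c['k1'])
    for l in ['key_bar','tamper_mid','valve_box','tool_block','spindle','jar','beaker','amber','tub']:
        print(l,[(d['rect'],round(d['confidence'],2)) for d in bot.look_for(c,l)])
print(bot.get_obs())
E
```

```text
pics
scene [ 1.151 -0.055  0.734] 454.03692908859364 -0.028267912729821442
key_bar [([258.8, 281.3, 48.3, 40.0], 0.94), ([337.7, 228.9, 26.4, 46.2], 0.92), ([187.9, 175.8, 44.9, 38.8], 0.76)]
tamper_mid [([206.8, 220.5, 23.7, 23.3], 0.92), ([201.8, 218.8, 105.6, 53.7], 0.2)]
valve_box [([391.1, 201.9, 90.4, 77.3], 0.83)]
tool_block [([200.9, 217.1, 105.6, 55.4], 0.66)]
spindle [([423.9, 224.6, 22.5, 13.2], 0.62)]
jar [([318.1, 209.3, 20.9, 34.9], 0.8)]
beaker [([289.6, 321.3, 44.5, 65.3], 0.61)]
amber [([419.5, 301.2, 44.2, 69.9], 0.94), ([421.7, 223.7, 22.8, 16.0], 0.66), ([206.9, 217.7, 21.7, 28.2], 0.39)]
tub [([155.4, 319.2, 58.5, 71.3], 0.97)]
top [ 0.303 -0.017  1.233] 534.2611225372375 -0.030797935539315174
key_bar [([294.9, 216.6, 11.1, 42.7], 0.74), ([345.4, 185.5, 38.9, 21.5], 0.73), ([414.0, 335.7, 41.6, 18.7], 0.73), ([354.1, 254.5, 17.1, 41.3], 0.56)]
tamper_mid [([414.6, 262.4, 13.4, 21.6], 0.63)]
valve_box [([173.0, 207.6, 84.1, 89.4], 0.81)]
tool_block [([338.5, 260.5, 97.0, 39.2], 0.72)]
spindle [([208.8, 242.1, 18.0, 24.8], 0.58)]
jar [([306.2, 278.0, 21.7, 18.4], 0.7)]
beaker [([332.3, 131.2, 31.8, 38.7], 0.8), ([337.3, 256.4, 99.2, 41.7], 0.44)]
amber [([237.1, 127.5, 29.6, 40.7], 0.94)]
tub [([415.5, 138.7, 41.4, 47.4], 0.62)]
{'time': 1.0, 'q': array([7.45412796e+01, 4.97834523e+00, 1.00799554e+01, 9.50970592e+01,
       1.01622981e-03, 8.99985900e+01]), 'qd': array([ 0.0509462 ,  0.07632585, -0.00741302,  0.00015259,  0.02459617,
       -0.01561611]), 'joint_efforts': array([ 1.67843387e-03, -5.20111513e+01,  4.64866340e+01,  1.88964987e-03,
        1.45248478e-04, -6.22295516e-06]), 'ee_pos': array([0.14660099, 0.53012847, 0.22210508]), 'tcp_rot': array([ 1.79995449e+02, -1.01611781e-03,  1.64542690e+02]), 'wrist_force': array([-0.52125036,  0.02662105, -0.25717827]), 'torque': array([-0.05552639, -0.00449115,  0.00254407]), 'opening': 0.085327574799265}
```

View pics/scene0.png

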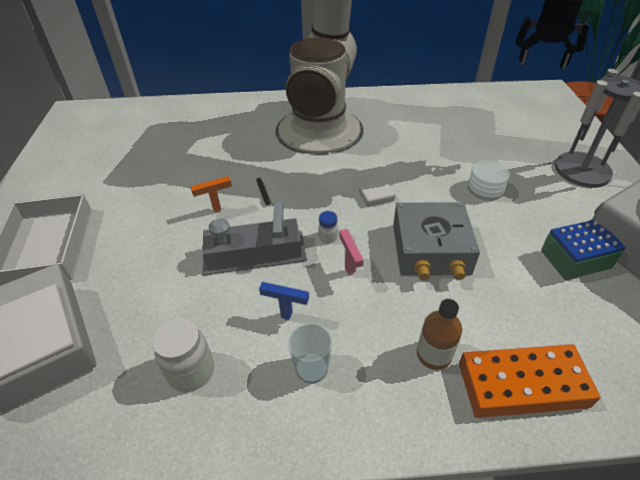

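View pics/top0.png

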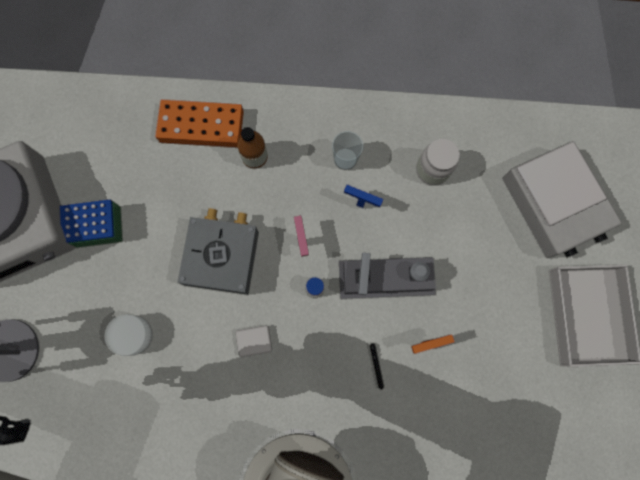

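```bash
python3 - <<'E'
from h import *
import pickle
c=pickle.load(open('top0.pkl','rb'));im=c['color']
a=cv2.resize(im[235:310,330:445],None,fx=6,fy=6,interpolation=cv2.INTER_CUBIC)
b=cv2.resize(im[200:305,165:265],None,fx=6,fy=6,interpolation=cv2.INTER_CUBIC)
save({'color':a},'tb.png');save({'color':b[:600]},'vb.png')
c=pickle.load(open('scene0.pkl','rb'));im=c['color']
a=cv2.resize(im[195:295,195:325],None,fx=6,fy=6,interpolation=cv2.INTER_CUBIC);save({'color':a},'tbs.png')
E
```

```text
(no output)
```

Candidates for the key, as top-picture pixels: grey steel T in the block (363,274), blue T (363,196), pink T (302,236), orange T (433,344), and the round-headed tamper (419,271). By the description I choose the grey one at (363,274) and check it in a close crop.

View pics/tb.png

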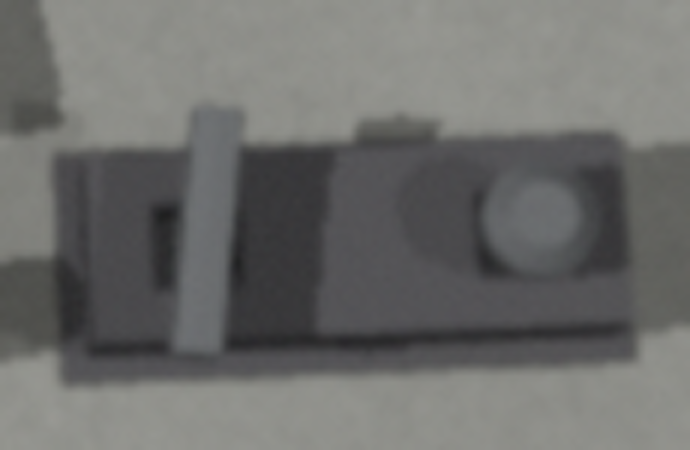

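View pics/vb.png

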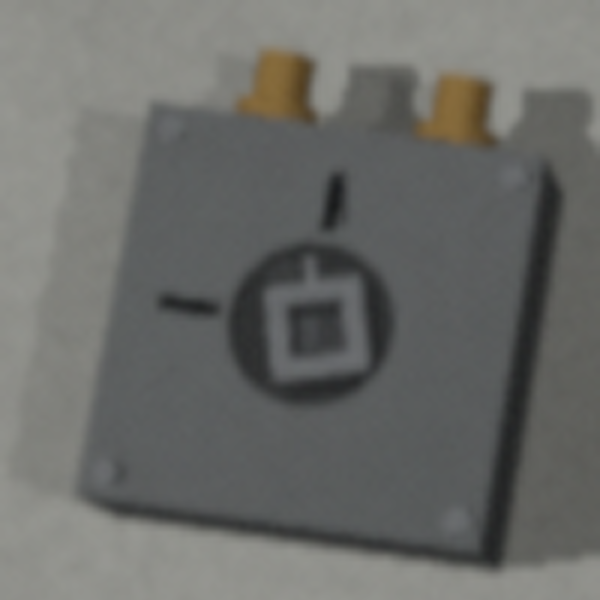

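View pics/tbs.png

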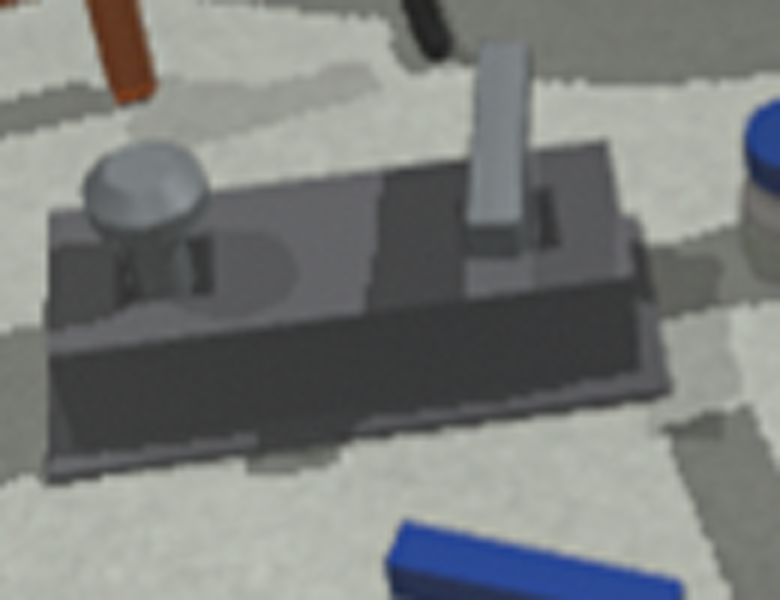

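The crop shows the plain grey T standing in the left pocket (bar ends at about top (366,253) and (363,294)), so the choice holds. The valve rib points about up-left of the shut mark. Next, geometry.

```bash
python3 - <<'E'
from h import *
import pickle
c=pickle.load(open('top0.pkl','rb'))
def q(pts,ox,oy,z):
    return np.array([atz(c,ox+(x+.5)/6-.5,oy+(y+.5)/6-.5,z)[:2] for x,y in pts])
def rep(n,P):
    e=[P[(i+1)%4]-P[i] for i in range(4)]
    print(n,P.mean(0).round(4),[(round(float(np.linalg.norm(v)),4),round(float(np.degrees(np.arctan2(v[1],v[0]))),1)) for v in e])
rep('bar',q([(193,105),(243,108),(221,353),(172,350)],330,235,.1))
rep('box',q([(152,103),(548,160),(485,553),(82,495)],165,200,.07))
rep('spin',q([(264,289),(357,277),(370,371),(277,383)],165,200,.06))
rep('sock',q([(289,306),(341,301),(346,352),(294,357)],165,200,.06))
P=q([(310,256),(312,330),(334,200),(188,305)],165,200,.06);
for a in (0,2,3):
  v=P[a]-P[1];print(np.degrees(np.arctan2(v[1],v[0])))
P=q([(311,323)],165,200,.07);print('well',P)
P=q([(90,150),(620,135),(630,328),(88,345)],330,235,.055);rep('block',P)
P=q([(62,155),(60,375),(635,355),(88,345)],330,235,.0);print(P)
# scene check: bar
s=pickle.load(open('scene0.pkl','rb'))
for p in [(481,42),(532,47),(521,222),(468,217)]: print(atz(s,195+(p[0]+.5)/6-.5,195+(p[1]+.5)/6-.5,.1).round(4))
jar=bot
for n,uv in [('jar',(315.5,286.5))]: print(n,atz(c,*uv,.062))
for n,r,z in [('pink',(302,236),.09),('blue',(363,196),.09)]: print(n,atz(c,*r,z).round(3))
E
```

```text
bar [ 0.4695 -0.1107] [(0.018, -89.5), (0.0885, 177.7), (0.0173, 90.4), (0.0885, -1.9)]
box [0.4933 0.2129] [(0.1506, -94.4), (0.1478, 176.3), (0.1494, 85.9), (0.1486, -3.2)]
spin [0.4932 0.2145] [(0.0349, -78.5), (0.036, -166.3), (0.0347, 101.5), (0.036, 14.0)]
sock [0.4935 0.2144] [(0.0194, -80.4), (0.0194, -168.5), (0.0194, 99.6), (0.0194, 11.7)]
7.662107109716845
-3.3918614049434304
82.54966861034892
well [[0.49395219 0.21501629]]
block [ 0.4759 -0.1701] [(0.198, -84.4), (0.0721, -175.7), (0.2, 95.7), (0.0726, 2.7)]
[[ 0.50898995 -0.06102622]
 [ 0.42351281 -0.06538102]
 [ 0.44635095 -0.28593084]
 [ 0.43576837 -0.07544013]]
[ 0.4245 -0.1169  0.1   ]
[ 0.4286 -0.099   0.1   ]
[ 0.5151 -0.103   0.1   ]
[ 0.5114 -0.1204  0.1   ]
jar [ 0.43697355 -0.00873145  0.062     ]
pink [0.542 0.028 0.09 ]
blue [ 0.642 -0.1    0.09 ]
```

servo_tool(motion=[[[-30, -33, 0, 0, 0, 0], [-30, -33, 0, 0, 0, 0], [-30, -33, 0, 0, 0, 0], [-30, -33, 0, 0, 0, 0], [-30, -33, 0, 0, 0, 0]]], gripper=60, newtons=60)

```text
time: 1.5
ee_pos: [0.2475, 0.3295, 0.2221]
tcp_rot: [180.0, 0.0, 164.6]
wrist_force: [1.1, 0.9, 0.8]
opening: 0.0596
```

servo_tool(motion=[[[-30, -33, 0, 0, 0, 0], [-30, -33, 0, 0, 0, 0], [-30, -33, 0, 0, 0, 0], [-30, -33, 0, 0, 0, 0], [-30, -33, 0, 0, 0, 0]]])

```text
time: 2.0
ee_pos: [0.3482, 0.1304, 0.2224]
tcp_rot: [180.0, 0.1, 164.6]
wrist_force: [1.6, 0.7, -0.2]
opening: 0.0602
```

servo_tool(motion=[[[-30, -33, 0, 0, 0, 0], [-30, -33, 0, 0, 0, 0], [-30, -33, 0, 0, 0, 0], [-30, -33, 0, 0, 0, 0], [-30, -33, 0, 0, 0, 0]]])

```text
time: 2.5
ee_pos: [0.4489, -0.069, 0.2223]
tcp_rot: [180.0, 0.0, 164.5]
wrist_force: [0.4, 0.9, -0.0]
opening: 0.0597
```

servo_tool(motion=[[[-31, -34, 0, 0, 0, 0], [0, 0, 0, 0, 0, -0.118], [0, 0, 0, 0, 0, -0.118], [0, 0, 0, 0, 0, 0]]])

```text
time: 2.9
ee_pos: [0.4692, -0.1084, 0.2219]
tcp_rot: [180.0, -0.0, 178.1]
wrist_force: [-0.1, 0.2, 0.3]
opening: 0.06
```

```bash
python3 - <<'E'
from h import *
import pickle
c=bot.camera('wrist'); save(c,'w1.png'); pickle.dump(c,open('w1.pkl','wb'))
print((-np.array(c['R']).T@np.array(c['t'])).round(3)); o=bot.get_obs(); print(o['ee_pos'],o['tcp_rot'],o['q'])
print(proj(c,[0.4697,-0.1103,.1]),[(d['rect'],d['confidence']) for d in bot.look_for(c,'key_bar')])
E
```

```text
[ 0.388 -0.106  0.373]
[ 0.46916933 -0.10807658  0.22204004] [ 1.79998585e+02 -7.03952528e-03  1.77909029e+02] [-1.29722435e+01 -4.38097107e+00  6.73516407e-01  9.50616676e+01
  6.09216087e-05 -1.08812723e+01]
[312.33566054 225.50971684] [([300.5, 171.4, 24.8, 102.8], 0.95), ([60.5, 19.2, 110.3, 72.7], 0.71), ([283.4, 329.5, 85.2, 67.5], 0.6), ([427.6, 241.8, 48.0, 93.4], 0.58)]
```

View pics/w1.png

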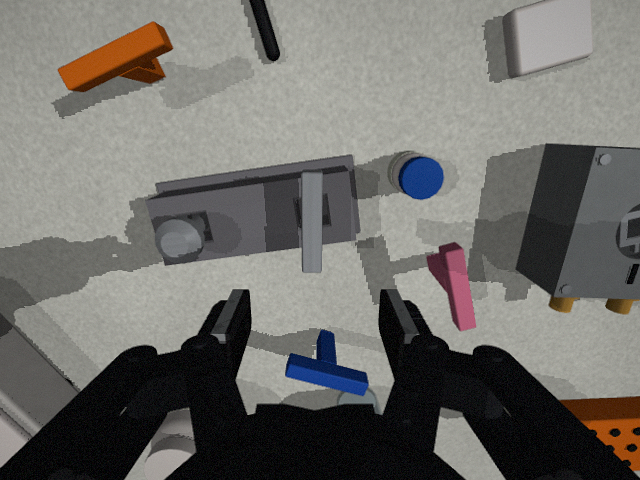

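```bash
python3 - <<'E'
from h import *
import pickle
c=pickle.load(open('w1.pkl','rb'))
P=np.array([atz(c,u,v,.1)[:2] for u,v in [(302,171),(322,171.5),(321.5,272),(302.5,272)]]);print(P.round(4),P.mean(0))
im=c['color'];a=cv2.resize(im[160:290,270:350],None,fx=4.5,fy=4.5,interpolation=cv2.INTER_CUBIC);save({'color':a},'w1c.png')
E
```

```text
[[ 0.4234 -0.1171]
 [ 0.4243 -0.1009]
 [ 0.5133 -0.1036]
 [ 0.5127 -0.1206]] [ 0.46842205 -0.11054202]
```

View pics/w1c.png

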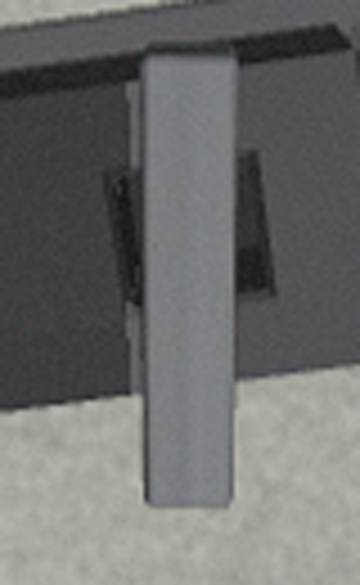

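servo_tool(motion=[[[0, -2.4, 40, 0, 0, 0], [0, 0, 40, 0, 0, 0], [0, 0, 30, 0, 0, 0], [0, 0, 20, 0, 0, 0], [0, 0, 2, 0, 0, 0]]])

```text
time: 3.5
ee_pos: [0.4676, -0.1097, 0.0877]
tcp_rot: [180.0, -0.2, 178.0]
wrist_force: [-0.5, 0.3, 0.6]
opening: 0.0602
```

servo_tool(motion=[[[0, 0, 0, 0, 0, 0], [0, 0, 0, 0, 0, 0], [0, 0, 0, 0, 0, 0], [0, 0, 0, 0, 0, 0], [0, 0, 0, 0, 0, 0]]], gripper=0)

```text
time: 4.0
ee_pos: [0.4695, -0.1105, 0.0909]
tcp_rot: [-180.0, 0.1, 178.1]
wrist_force: [-0.4, 0.5, 2.7]
opening: 0.0002
```

servo_tool(motion=[[[0, 0, 0, 0, 0, 0], [0, 0, 0, 0, 0, 0]]])

```text
time: 4.2
ee_pos: [0.4696, -0.1105, 0.0908]
tcp_rot: [-180.0, 0.1, 178.1]
wrist_force: [-0.3, 0.0, 5.4]
opening: -0.0002
```

The fingers closed fully (opening 0), so they missed the bar. I'll look before doing anything else.

```bash
python3 - <<'E'
from h import *
import pickle
for n in ['wrist','scene']:
    c=bot.camera(n); save(c,n+'2.png'); pickle.dump(c,open(n+'2.pkl','wb'))
    if n=='scene': save({'color':cv2.resize(c['color'][150:320,170:400],None,fx=3.4,fy=3.4,interpolation=cv2.INTER_CUBIC)},'scene2c.png')
o=bot.get_obs();print(o['ee_pos'],o['wrist_force'],o['opening'])
E
```

```text
[ 0.46955411 -0.11047345  0.09082188] [ 0.11558558 -0.30124719  5.33459194] -5.588054719241341e-05
```

View pics/scene2c.png

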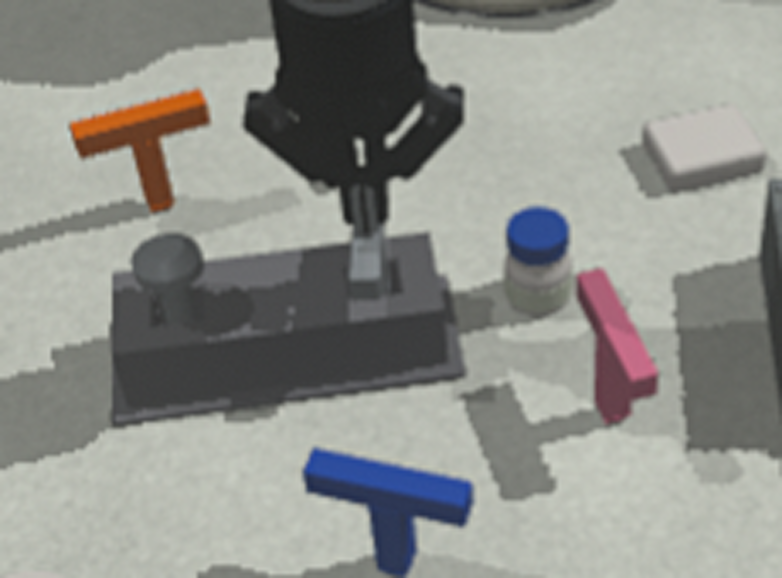

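View pics/wrist2.png

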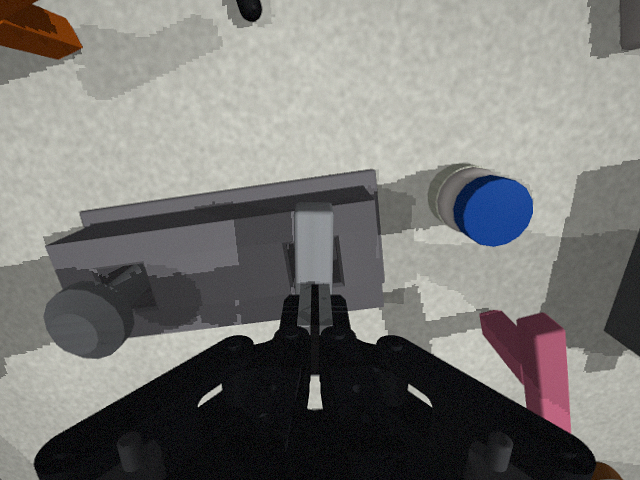

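```bash
python3 - <<'E'
from h import *
import pickle
s=pickle.load(open('scene2.pkl','rb'));w=pickle.load(open('wrist2.pkl','rb'))
for z in (.06,.071,.08,.09,.1,.11): print(z,proj(s,[.4695,-.1105,z]).round(1),proj(w,[.4695,-.1105,z]).round(1))
print('bar corners', [proj(w,[x,y,.1]).round(0) for x,y in [(.4245,-.118),(.4245,-.1)]],[proj(w,[x,y,.08]).round(0) for x,y in [(.4245,-.118),(.4245,-.1)]])
o=bot.get_obs();print(o['ee_pos'],o['joint_efforts'],o['q'])
save({'color':cv2.resize(s['color'][180:250,240:320],None,fx=8,fy=8,interpolation=cv2.INTER_CUBIC)},'s2d.png')
save({'color':cv2.resize(w['color'][190:350,240:400],None,fx=3.7,fy=3.7,interpolation=cv2.INTER_CUBIC)},'w2d.png')
E
```

```text
0.06 [279.3 229.9] [314.6 268.5]
0.071 [278.9 226.1] [314.6 276.6]
0.08 [278.5 223. ] [314.6 283.8]
0.09 [278.1 219.5] [314.6 292.8]
0.1 [277.7 216. ] [314.6 302.8]
0.11 [277.3 212.4] [314.6 314. ]
bar corners [array([294., 212.]), array([335., 211.])] [array([296., 202.]), array([333., 201.])]
[ 0.46955411 -0.11047345  0.09082188] [-2.78654590e-02 -3.87024701e+01  4.39899552e+01 -7.41296075e-02
 -1.72488217e-02 -1.59687288e-04] [-1.32392124e+01 -4.90813173e+00 -1.43213939e+01  8.05084007e+01
 -2.72818797e-04 -1.12967111e+01]
```

View pics/s2d.png

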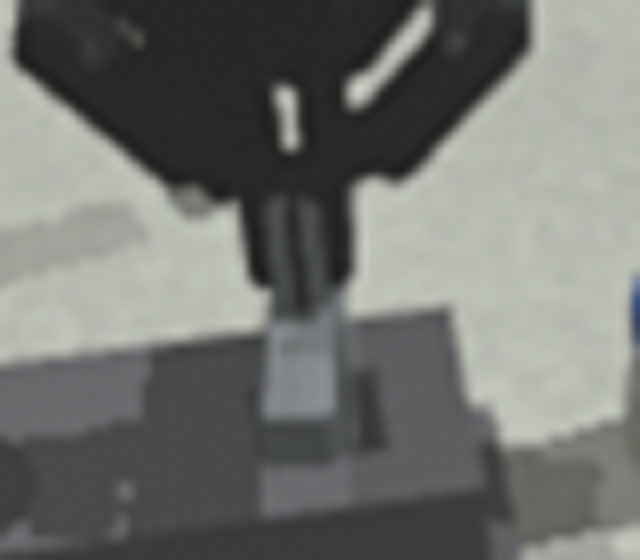

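View pics/w2d.png

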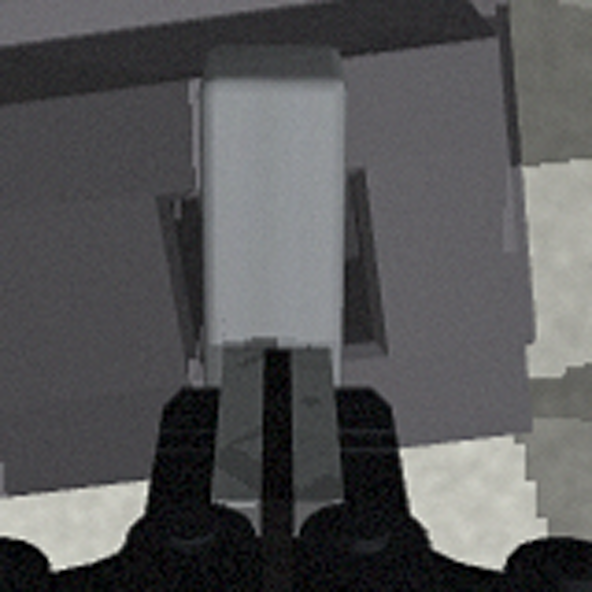

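```bash
python3 - <<'E'
from h import *
import pickle
w=pickle.load(open('w1.pkl','rb'));print(w['fx'],np.array(w['R'])[2])
tcp=np.array([0.4692,-0.1081,0.222]);
for u,v,off in [(249,290,-.03),(380,290,.03),(233,290,-.03),(396,290,.03)]:
    o,d=ray(w,u,v); k=(tcp[1]+off-o[1])/d[1]; print((o+k*d-tcp).round(4))
w=pickle.load(open('wrist2.pkl','rb'))
# front lower edge of pads at crop (240,345),(310,350); assume x = tcp-11mm
for u,v in [(240+220/3.7-0,190+345/3.7),(240+310/3.7,190+350/3.7)]:
    o,d=ray(w,u,v); k=(.4695-.011-o[0])/d[0]; print((o+k*d).round(4))
save({'color':cv2.resize(pickle.load(open('w1.pkl','rb'))['color'][270:400,180:450],None,fx=2.9,fy=2.9,interpolation=cv2.INTER_CUBIC)},'w1t.png')
E
```

```text
334.1292716620261 [ 0.31288154 -0.00984272 -0.94974116]
[-0.0103 -0.03    0.0139]
[-0.008   0.03    0.0132]
[-0.0236 -0.03    0.0393]
[-0.0231  0.03    0.042 ]
[ 0.4585 -0.1172  0.1008]
[ 0.4585 -0.1059  0.1029]
```

View pics/w1t.png

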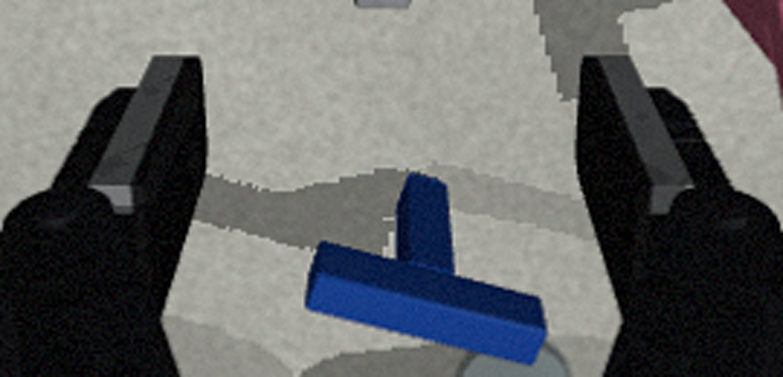

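The wrist pictures put the real fingertips about 10 mm behind the reported TCP (shut), not 19 mm ahead. The shut tips rest lightly on the bar's top at z≈0.10, and the bar has not moved. I'll lift, reopen, and go about 29 mm deeper, watching the force.

servo_tool(motion=[[[0, 0, -30, 0, 0, 0], [0, 0, 0, 0, 0, 0], [0, 0, 0, 0, 0, 0], [0, 0, 0, 0, 0, 0]]], gripper=60)

```text
time: 4.7
ee_pos: [0.4688, -0.1103, 0.1193]
tcp_rot: [180.0, -0.1, 178.1]
wrist_force: [-0.7, 0.2, -0.6]
opening: 0.0584
```

```bash
python3 - <<'E'
from h import *
import pickle
for n in ['wrist']:
    c=bot.camera(n); save(c,n+'3.png'); pickle.dump(c,open(n+'3.pkl','wb'))
o=bot.get_obs();print(o['ee_pos'],o['tcp_rot'],o['wrist_force'],o['opening'])
E
```

```text
[ 0.46870985 -0.11029558  0.11920014] [ 1.79987377e+02 -7.26736415e-02  1.78060459e+02] [-0.17376354  0.3447732  -0.27926713] 0.05966856398250774
```

View pics/wrist3.png

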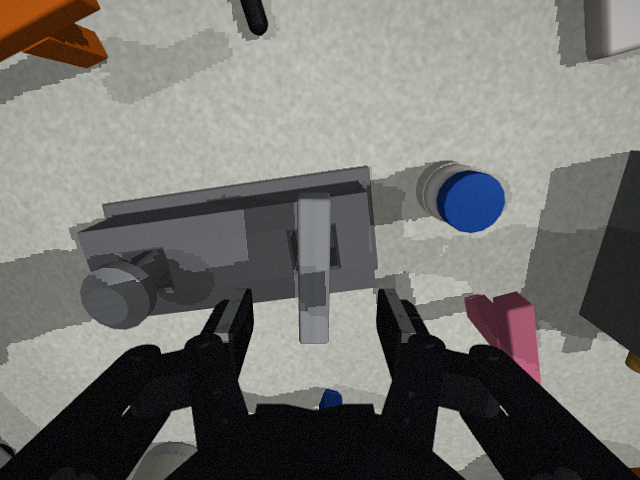

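```bash
python3 - <<'E'
from h import *
import pickle
c=pickle.load(open('wrist3.pkl','rb'))
P=np.array([atz(c,u,v,.1)[:2] for u,v in [(301,193.5),(328,193.5),(328,343),(300,343)]]);print(P.round(4),P.mean(0))
tcp=np.array([0.4687,-.1103,.1192])
for u,v,off in [(253,290,-.0298),(377,290,.0298)]:
    o,d=ray(c,u,v); k=(tcp[1]+off-o[1])/d[1]; print((o+k*d-tcp).round(4))
E
```

```text
[[ 0.4212 -0.1158]
 [ 0.4217 -0.1019]
 [ 0.5127 -0.1037]
 [ 0.5121 -0.1206]] [ 0.4669431  -0.11047348]
[-0.0057 -0.0298  0.0055]
[-0.0054  0.0298  0.0087]
```

servo_tool(motion=[[[0, 0, 20, 0, 0, 0], [0, 0, 20, 0, 0, 0], [0, 0, 10, 0, 0, 0], [0, 0, 7, 0, 0, 0], [0, 0, 0, 0, 0, 0]]])

```text
time: 5.25
ee_pos: [0.4686, -0.1102, 0.0623]
tcp_rot: [180.0, -0.1, 178.1]
wrist_force: [0.5, 0.1, 0.2]
opening: 0.0597
```

servo_tool(motion=[[[0, 0, 0, 0, 0, 0], [0, 0, 0, 0, 0, 0], [0, 0, 0, 0, 0, 0], [0, 0, 0, 0, 0, 0], [0, 0, 0, 0, 0, 0]]], gripper=0)

```text
time: 5.75
ee_pos: [0.4696, -0.1106, 0.0639]
tcp_rot: [-180.0, 0.1, 178.1]
wrist_force: [-0.2, -0.2, 6.1]
opening: 0.017
```

```bash
python3 - <<'E'
from h import *
import pickle
c=bot.camera('wrist'); save(c,'w4.png')
c=bot.camera('scene'); pickle.dump(c,open('s4.pkl','wb'))
save({'color':cv2.resize(c['color'][170:260,190:320],None,fx=6,fy=6,interpolation=cv2.INTER_CUBIC)},'s4.png')
o=bot.get_obs();print(o['ee_pos'],o['tcp_rot'],o['wrist_force'],o['opening'])
E
```

```text
[ 0.46961727 -0.11061785  0.06395006] [-1.79968720e+02  8.58440855e-02  1.78056498e+02] [-0.90800371 -1.15341059  6.01486077] 0.017194312406841068
```

View pics/s4.png

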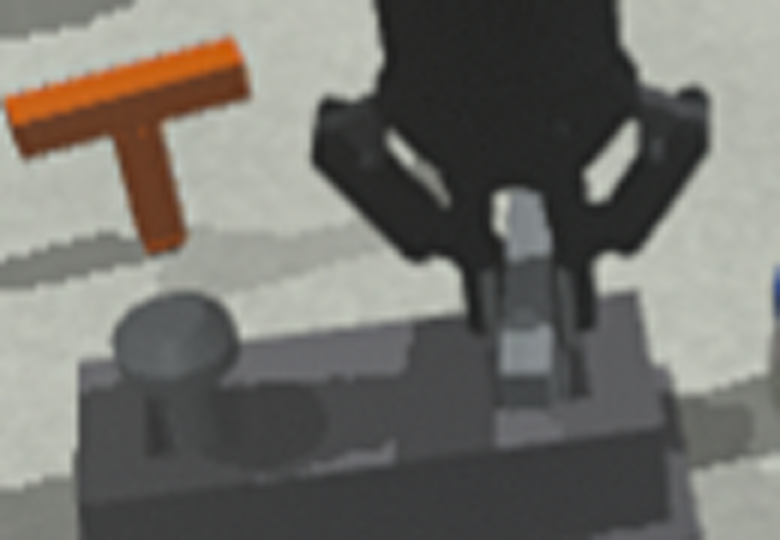

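View pics/w4.png

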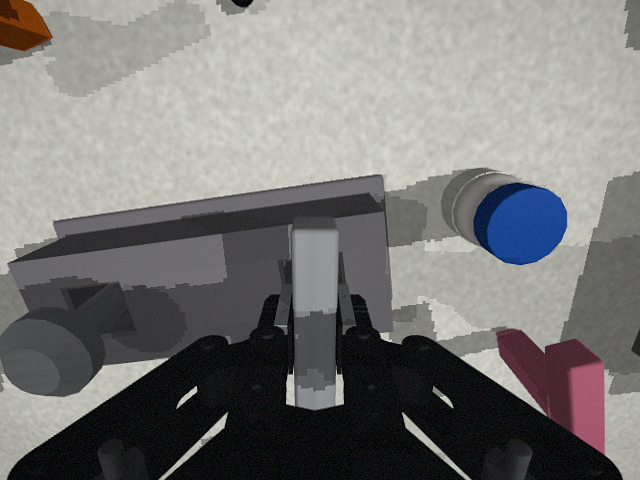

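servo_tool(motion=[[[0, 0, -15, 0, 0, 0], [0, 0, -25, 0, 0, 0], [0, 0, -25, 0, 0, 0], [0, 0, -25, 0, 0, 0], [0, 0, -25, 0, 0, 0]]], newtons=80)

```text
time: 6.35
ee_pos: [0.4688, -0.1102, 0.1796]
tcp_rot: [180.0, -0.0, 178.1]
wrist_force: [0.6, -0.2, -3.1]
opening: 0.0165
```

```bash
python3 - <<'E'
from h import *
import pickle
c=bot.camera('scene'); pickle.dump(c,open('s5.pkl','wb'))
save({'color':cv2.resize(c['color'][110:280,190:350],None,fx=3.5,fy=3.5,interpolation=cv2.INTER_CUBIC)},'s5.png')
o=bot.get_obs();print(o['time'],o['ee_pos'],o['tcp_rot'],o['wrist_force'],o['opening'])
E
```

```text
6.4 [ 0.46999433 -0.11050193  0.1838574 ] [-179.95369183    0.27961284  178.06426437] [-1.47721617  0.00335497  0.3959264 ] 0.016638029324123813
```

View pics/s5.png

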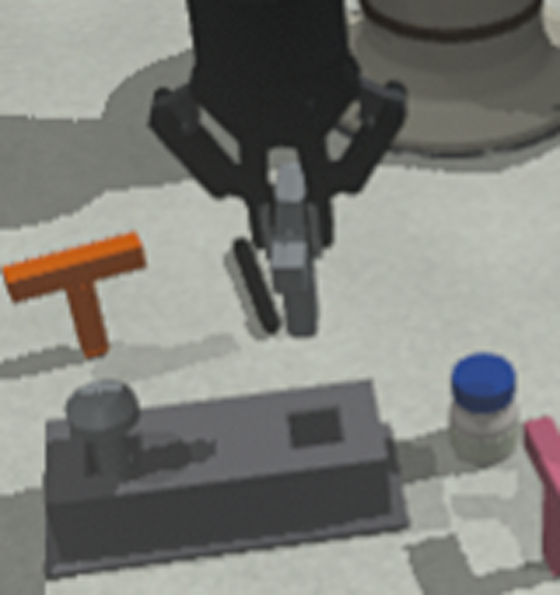

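servo_tool(motion=[[[-1.6, 30, 0, 0, 0, 0], [-1.6, 41, 0, 0, 0, 0], [-1.6, 41, 0, 0, 0, 0], [-1.6, 41, 0, 0, 0, 0], [-1.6, 41, 0, 0, 0, 0]]])

```text
time: 6.9
ee_pos: [0.4833, 0.0849, 0.1782]
tcp_rot: [180.0, -0.0, 178.1]
wrist_force: [0.7, -0.5, -2.6]
opening: 0.0166
```

servo_tool(motion=[[[-1.6, 41, 0, 0, 0, 0], [-1.6, 41, 0, 0, 0, 0], [-1.7, 30, 0, 0, 0, 0], [0, 19.5, 0, 0, 0, -0.1], [0, 0, 0, 0, 0, -0.1]]])

```text
time: 7.4
ee_pos: [0.4926, 0.2169, 0.1776]
tcp_rot: [180.0, -0.1, -170.1]
wrist_force: [-0.2, -0.1, -2.0]
opening: 0.0166
```

servo_tool(motion=[[[0, 0, 0, 0, 0, -0.043], [0, 0, 0, 0, 0, 0], [0, 0, 0, 0, 0, 0]]])

```text
time: 7.7
ee_pos: [0.4929, 0.2144, 0.178]
tcp_rot: [-180.0, -0.0, -168.1]
wrist_force: [-0.3, 0.4, -1.8]
opening: 0.0167
```

```bash
python3 - <<'E'
from h import *
import pickle
for n in ['wrist','top','scene']:
    c=bot.camera(n); save(c,n+'6.png'); pickle.dump(c,open(n+'6.pkl','wb'))
    a={'top':(180,330,140,300),'scene':(80,290,360,560)}.get(n)
    if a: save({'color':cv2.resize(c['color'][a[0]:a[1],a[2]:a[3]],None,fx=600/(a[1]-a[0])-.01,fy=600/(a[1]-a[0])-.01,interpolation=cv2.INTER_CUBIC)},n+'6c.png')
    print(n,proj(c,[.4935,.2145,.06]),proj(c,[.4935,.2145,.128]))
o=bot.get_obs();print(o['time'],o['ee_pos'],o['tcp_rot'],o['wrist_force'],o['opening'],o['q'])
E
```

```text
wrist [314.29356026 226.9137787 ] [314.24131054 257.42461739]
top [217.43202437 254.41630208] [211.67903046 248.82481517]
scene [434.24022907 229.3145932 ] [439.75159571 205.18424245]
7.85 [0.4930135  0.21431574 0.17814102] [ 1.79999276e+02  5.82445914e-04 -1.68079837e+02] [-0.57479346 -0.11252902 -1.4675051 ] 0.01670486949103066 [2.34945321e+01 2.56990152e+00 2.66527470e+00 9.00946573e+01
 5.92594549e-04 1.15743688e+01]
```

View pics/wrist6.png

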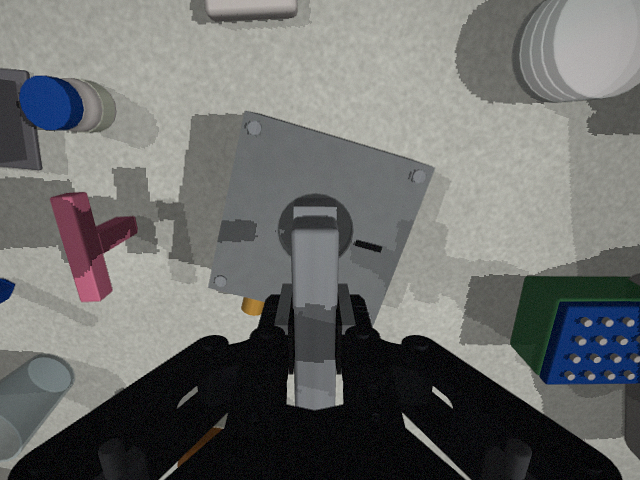

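View pics/top6c.png

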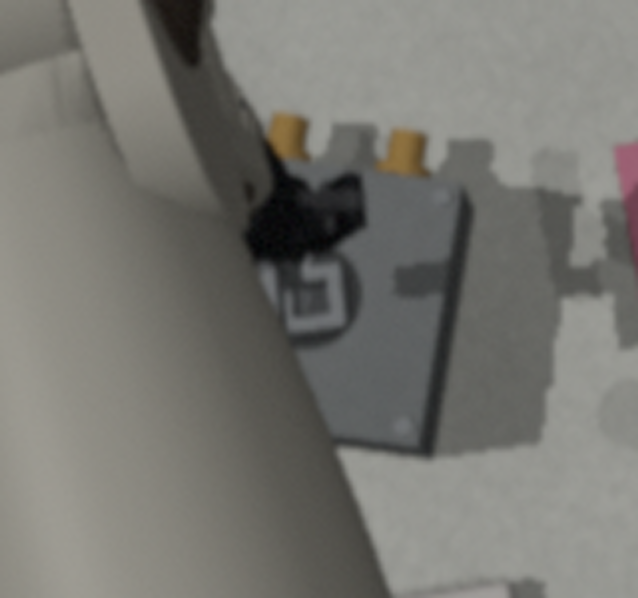

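View pics/scene6c.png

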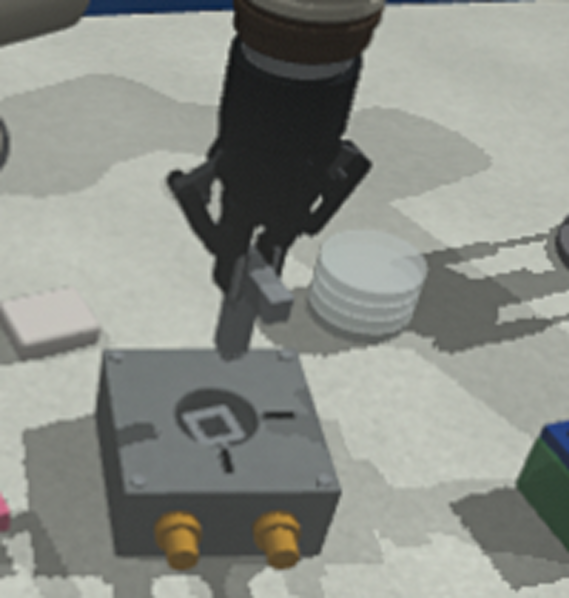

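```bash
cat > ov.py <<'E'
from h import *
def keypts(bc,yaw,tilt=0):
    # bc bar centre; boxes
    a=np.radians(yaw);R=np.array([[np.cos(a),-np.sin(a),0],[np.sin(a),np.cos(a),0],[0,0,1]])
    t=np.radians(tilt);R=R@np.array([[np.cos(t),0,np.sin(t)],[0,1,0],[-np.sin(t),0,np.cos(t)]])
    L=[]
    def box(x0,x1,y0,y1,z0,z1):
        P=[(x,y,z) for x in(x0,x1) for y in(y0,y1) for z in(z0,z1)]
        for i in range(8):
            for j in range(i+1,8):
                if sum(P[i][k]!=P[j][k] for k in range(3))==1: L.append((P[i],P[j]))
    box(-.045,.045,-.009,.009,-.01,.01); box(-.009,.009,-.009,.009,-.067,-.01); box(-.006,.006,-.006,.006,-.075,-.067)
    return [(R@np.array(p)+bc,R@np.array(q)+bc) for p,q in L]
def overlay(c,bc,yaw,tilt,name,win,S):
    r0,r1,c0,c1=win
    im=cv2.resize(c['color'][r0:r1,c0:c1],None,fx=S,fy=S,interpolation=cv2.INTER_CUBIC)
    for p,q in keypts(np.array(bc),yaw,tilt):
        a,b=[((proj(c,x)-[c0,r0]+.5)*S).astype(int) for x in (p,q)]
        cv2.line(im,tuple(map(int,a)),tuple(map(int,b)),(255,255,0),1)
    save({'color':im},name)
E
python3 - <<'E'
from ov import *
import pickle
s=pickle.load(open('scene6.pkl','rb'));w=pickle.load(open('wrist6.pkl','rb'))
bc=[.493,.2143,.1781+.0262]
overlay(s,bc,12,0,'ovs.png',(150,230,410,490),7)
overlay(w,bc,12,0,'ovw.png',(190,450,220,420),2.3)
E
```

```text
(no output)
```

View pics/ovs.png

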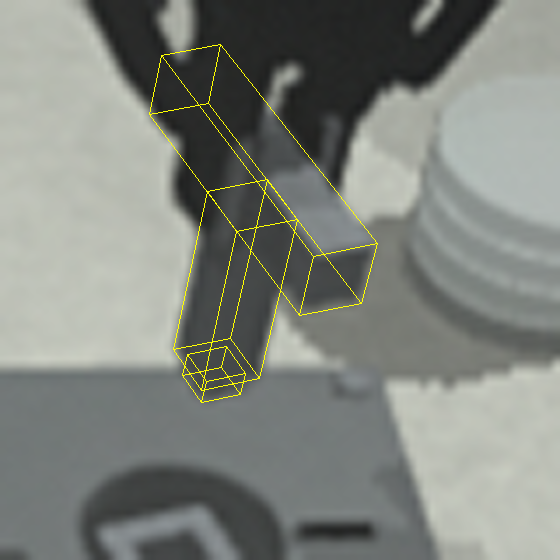

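View pics/ovw.png

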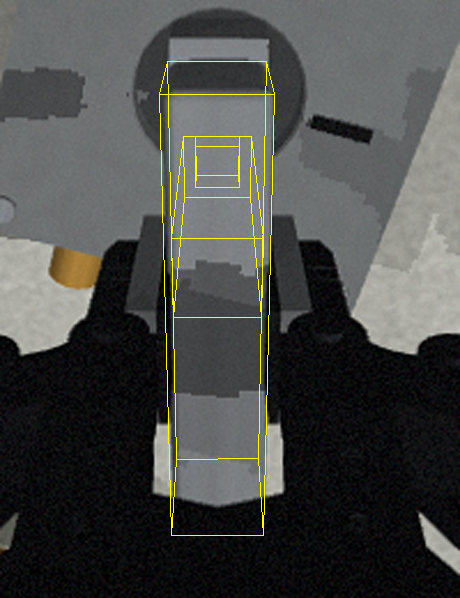

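```bash
cat >> ov.py <<'E'
def ovsock(c,x,y,yaw,name,win,S):
    r0,r1,c0,c1=win
    im=cv2.resize(c['color'][r0:r1,c0:c1],None,fx=S,fy=S,interpolation=cv2.INTER_CUBIC)
    a=np.radians(yaw)
    for h in (.018,.010):
        P=[np.array([x,y,.06])+np.array([np.cos(a)*i-np.sin(a)*j,np.sin(a)*i+np.cos(a)*j,0])*h for i,j in((1,1),(1,-1),(-1,-1),(-1,1))]
        q=np.array([(proj(c,p)-[c0,r0]+.5)*S for p in P]).astype(np.int32)
        cv2.polylines(im,[q],True,(255,255,0),1)
    t=np.linspace(0,6.28,60); q=np.array([(proj(c,[x+.03*np.cos(k),y+.03*np.sin(k),.07])-[c0,r0]+.5)*S for k in t]).astype(np.int32)
    cv2.polylines(im,[q],True,(0,255,0),1)
    save({'color':im},name)
E
python3 - <<'E'
from ov import *
import pickle
s=pickle.load(open('scene0.pkl','rb'));t=pickle.load(open('top0.pkl','rb'))
ovsock(s,.4935,.2145,12,'os.png',(205,255,405,465),9)
ovsock(t,.4935,.2145,12,'ot.png',(225,285,190,250),9)
E
```

```text
(no output)
```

View pics/os.png

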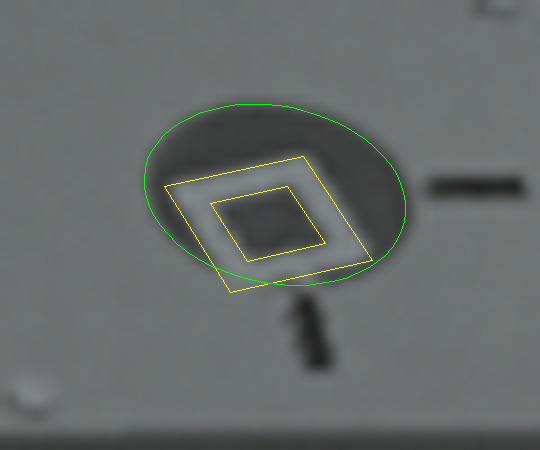

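View pics/ot.png

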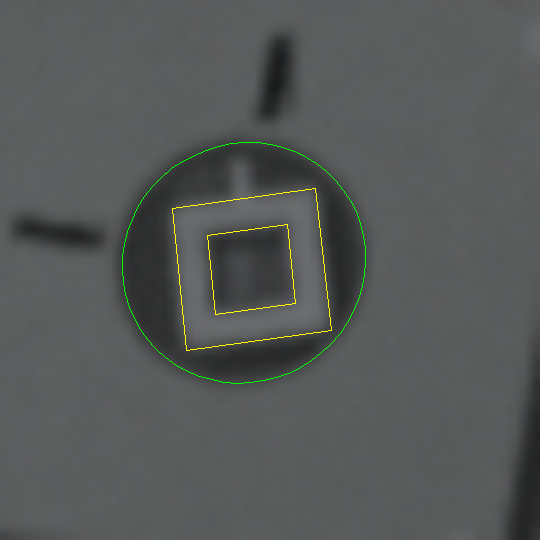

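Overlays of the key and socket models match both views within about 1 mm: the key hangs upright and square to the spindle. Descending now.

servo_tool(motion=[[[0, 0, 20, 0, 0, 0], [0, 0, 20, 0, 0, 0], [0, 0, 15, 0, 0, 0], [0, 0, 8, 0, 0, 0], [0, 0, 0, 0, 0, 0]]])

```text
time: 8.35
ee_pos: [0.4925, 0.2142, 0.1141]
tcp_rot: [-180.0, -0.1, -168.0]
wrist_force: [-0.3, 0.2, -2.0]
opening: 0.0163
```

servo_tool(motion=[[[0, 0, 4, 0, 0, 0], [0, 0, 4, 0, 0, 0], [0, 0, 3, 0, 0, 0], [0, 0, 0, 0, 0, 0]]])

```text
time: 8.75
ee_pos: [0.4929, 0.2145, 0.1038]
tcp_rot: [-180.0, -0.0, -168.0]
wrist_force: [0.6, 0.6, -2.6]
opening: 0.0167
```

servo_tool(motion=[[[0, 0, 3, 0, 0, 0], [0, 0, 3, 0, 0, 0], [0, 0, 0, 0, 0, 0]]])

```text
time: 9.05
ee_pos: [0.493, 0.2145, 0.0976]
tcp_rot: [-180.0, -0.0, -168.0]
wrist_force: [0.7, -0.9, -3.2]
opening: 0.0167
```

servo_tool(motion=[[[0, 0, 4, 0, 0, 0], [0, 0, 4, 0, 0, 0], [0, 0, 3, 0, 0, 0], [0, 0, 0, 0, 0, 0]]])

```text
time: 9.45
ee_pos: [0.493, 0.2145, 0.0865]
tcp_rot: [-180.0, -0.0, -168.0]
wrist_force: [0.8, 0.9, -3.3]
opening: 0.0168
```

servo_tool(motion=[[[0, 0, 2, 0, 0, 0], [0, 0, 1, 0, 0, 0], [0, 0, 0, 0, 0, 0]]])

```text
time: 9.75
ee_pos: [0.493, 0.2145, 0.0841]
tcp_rot: [180.0, 0.0, -168.0]
wrist_force: [1.4, 0.9, -2.0]
opening: 0.0165
```

servo_tool(motion=[[[0, 0, 1, 0, 0, 0], [0, 0, 0, 0, 0, 0]]])

```text
time: 9.95
ee_pos: [0.4933, 0.2146, 0.084]
tcp_rot: [180.0, 0.1, -168.0]
wrist_force: [0.5, -0.6, 5.0]
opening: 0.0164
```

servo_tool(motion=[[[0, 0, 0, 0, 0, -0.08], [0, 0, 0, 0, 0, -0.08], [0, 0, 0, 0, 0, -0.08], [0, 0, 0, 0, 0, 0]]])

```text
time: 10.35
ee_pos: [0.4937, 0.2147, 0.084]
tcp_rot: [-180.0, 0.1, -154.2]
wrist_force: [2.0, 0.1, 4.6]
opening: 0.0167
```

```bash
python3 - <<'E'
from h import *
o=bot.get_obs();print(o['time'],o['ee_pos'],o['tcp_rot'],o['wrist_force'],o['torque'],o['opening'],o['q'])
E
```

```text
10.35 [0.49372061 0.21473593 0.0839805 ] [-1.79984411e+02  1.18337473e-01 -1.54199694e+02] [1.95720484 0.08568528 4.61505687] [ 0.02751969 -0.44484841 -0.03311362] 0.01670438175022496 [ 2.35117948e+01  2.80781253e+00 -7.47797368e+00  7.95953482e+01
 -1.08512176e-02 -2.28850651e+00]
```

servo_tool(motion=[[[0, 0, 0, 0, 0, -0.1], [0, 0, 0, 0, 0, -0.1], [0, 0, 0, 0, 0, -0.1], [0, 0, 0, 0, 0, -0.1], [0, 0, 0, 0, 0, -0.1]]])

```text
time: 10.85
ee_pos: [0.4938, 0.2145, 0.084]
tcp_rot: [-179.9, 0.1, -125.6]
wrist_force: [2.1, -0.2, 5.8]
opening: 0.017
```

servo_tool(motion=[[[0, 0, 0, 0, 0, -0.1], [0, 0, 0, 0, 0, -0.1], [0, 0, 0, 0, 0, -0.1], [0, 0, 0, 0, 0, -0.1], [0, 0, 0, 0, 0, 0]]])

```text
time: 11.35
ee_pos: [0.4939, 0.2144, 0.084]
tcp_rot: [-179.9, 0.0, -102.7]
wrist_force: [3.8, -1.5, 6.0]
opening: 0.0169
```

```bash
python3 - <<'E'
from h import *
o=bot.get_obs();print(o['time'],o['ee_pos'],o['tcp_rot'],o['wrist_force'],o['torque'],o['opening'],o['q'])
E
```

```text
11.35 [0.49393577 0.21441201 0.08396799] [-1.79867404e+02  3.00829447e-02 -1.02748053e+02] [ 3.79006278 -1.46529852  6.01142554] [-0.39408357 -0.77803193 -0.02623209] 0.016944201286897477 [ 2.34947017e+01  2.81117105e+00 -7.47589217e+00  7.95882105e+01
 -5.41290870e-02 -5.37572697e+01]
```

servo_tool(motion=[[[0, 0, 0, 0, 0, -0.06], [0, 0, 0, 0, 0, -0.06], [0, 0, 0, 0, 0, -0.06], [0, 0, 0, 0, 0, 0]]])

```text
time: 11.75
ee_pos: [0.494, 0.2144, 0.084]
tcp_rot: [-179.9, 0.0, -92.5]
wrist_force: [3.3, -1.9, 5.4]
opening: 0.0166
```

```bash
python3 - <<'E'
from h import *
o=bot.get_obs();print(o['time'],o['ee_pos'],o['tcp_rot'],o['wrist_force'],o['torque'],o['opening'],o['q'])
E
```

```text
11.75 [0.49402614 0.21443126 0.0840122 ] [-1.79850990e+02  7.04391000e-03 -9.25466483e+01] [ 3.33916987 -1.88570576  5.44908152] [-0.45238608 -0.88574674 -0.04771196] 0.016593241856610087 [ 2.34954569e+01  2.81007941e+00 -7.47215330e+00  7.95807938e+01
 -5.90911624e-02 -6.39579563e+01]
```

servo_tool(motion=[[[0, 0, 0, 0, 0, -0.04], [0, 0, 0, 0, 0, -0.04], [0, 0, 0, 0, 0, 0]]])

```text
time: 12.05
ee_pos: [0.4941, 0.2144, 0.084]
tcp_rot: [-179.8, -0.0, -88.0]
wrist_force: [5.0, -1.8, 6.5]
opening: 0.0166
```

```bash
python3 - <<'E'
from h import *
o=bot.get_obs();print(o['time'],o['ee_pos'],o['tcp_rot'],o['wrist_force'],o['torque'],o['opening'],o['q'])
E
```

```text
12.05 [0.49406371 0.21440987 0.08399462] [-1.79847360e+02 -6.21232956e-03 -8.80051053e+01] [ 4.9842129  -1.76993474  6.53088952] [-0.4501033  -0.89204131 -0.04515372] 0.016571759376559917 [ 2.34932127e+01  2.81098787e+00 -7.47316497e+00  7.95761034e+01
 -6.17185586e-02 -6.85017656e+01]
```

servo_tool(motion=[[[0, 0, 0, 0, 0, -0.04], [0, 0, 0, 0, 0, -0.04], [0, 0, 0, 0, 0, 0]]])

```text
time: 12.35
ee_pos: [0.4941, 0.2143, 0.084]
tcp_rot: [-179.8, -0.0, -83.5]
wrist_force: [4.3, -1.8, 4.6]
opening: 0.0165
```

```bash
python3 - <<'E'
from h import *
import pickle
for n in ['wrist','scene']:
    c=bot.camera(n); save(c,n+'7.png'); pickle.dump(c,open(n+'7.pkl','wb'))
save({'color':cv2.resize(c['color'][150:280,380:500],None,fx=4.6,fy=4.6,interpolation=cv2.INTER_CUBIC)},'s7c.png')
o=bot.get_obs();print(o['time'],o['ee_pos'],o['tcp_rot'],o['wrist_force'],o['torque'],o['opening'],o['q'])
E
```

```text
12.45 [0.49411328 0.21434125 0.08398857] [-1.79845310e+02 -2.22159137e-02 -8.35396035e+01] [ 4.15071554 -2.23306878  4.58734756] [-0.47369482 -1.05174886 -0.53056171] 0.016767694729016985 [ 2.34870484e+01  2.81181683e+00 -7.47297999e+00  7.95737982e+01
 -6.65379487e-02 -7.29734602e+01]
```

View pics/s7c.png

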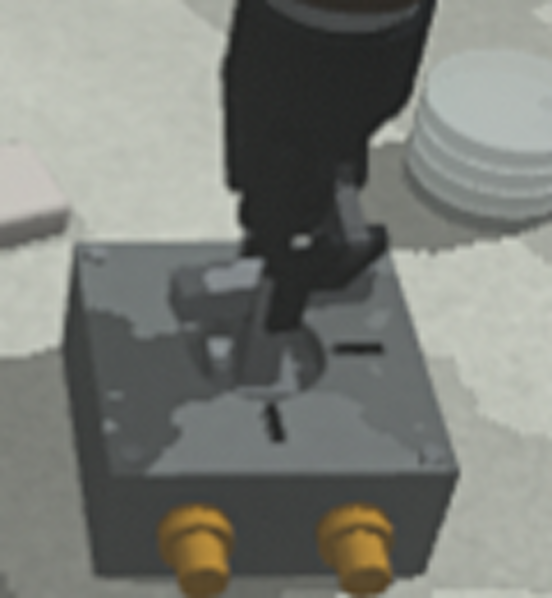

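View pics/wrist7.png

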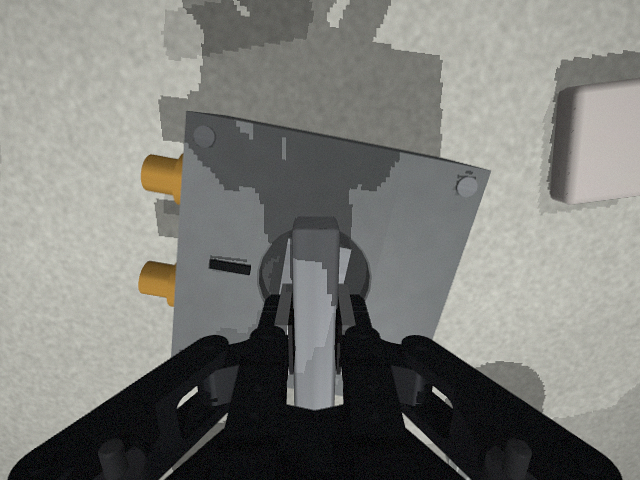

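servo_tool(motion=[[[0, 0, 0, 0, 0, -0.03], [0, 0, 0, 0, 0, 0]]])

```text
time: 12.65
ee_pos: [0.4942, 0.2144, 0.084]
tcp_rot: [-179.8, -0.0, -81.8]
wrist_force: [4.3, -1.1, 4.4]
opening: 0.0165
```

```bash
python3 - <<'E'
from h import *
o=bot.get_obs();print(o['time'],o['ee_pos'],o['tcp_rot'],o['wrist_force'],o['torque'],o['opening'],o['q'])
E
```

```text
12.65 [0.49418152 0.21436463 0.08402113] [-1.79839465e+02 -1.91044462e-02 -8.18022483e+01] [ 4.25410475 -1.12881108  4.40722389] [-0.44843255 -1.03832751 -0.89691381] 0.016528699602685833 [ 2.34832756e+01  2.81235249e+00 -7.46882789e+00  7.95689997e+01
 -6.07503316e-02 -7.47145823e+01]
```

Resisting torque climbed from about 0.05 to 0.5 and then 0.9 N m, so the open stop is reached. I'll unload within the play, then release.

servo_tool(motion=[[[0, 0, 0, 0, 0, 0.04], [0, 0, 0, 0, 0, 0.02], [0, 0, 0, 0, 0, 0]]])

```text
time: 12.95
ee_pos: [0.4941, 0.2143, 0.084]
tcp_rot: [-179.8, -0.0, -85.3]
wrist_force: [4.3, -2.1, 5.8]
opening: 0.0165
```

servo_tool(motion=[[[0, 0, 0, 0, 0, 0], [0, 0, 0, 0, 0, 0], [0, 0, 0, 0, 0, 0], [0, 0, 0, 0, 0, 0], [0, 0, 0, 0, 0, 0]]], gripper=50)

```text
time: 13.45
ee_pos: [0.4928, 0.2145, 0.0829]
tcp_rot: [180.0, -0.0, -85.0]
wrist_force: [-0.6, 0.2, -0.6]
opening: 0.05
```

```bash
python3 - <<'E'
from h import *
o=bot.get_obs();print(o['time'],o['ee_pos'],o['tcp_rot'],o['wrist_force'],o['torque'],o['opening'])
c=bot.camera('wrist');save(c,'w8.png')
E
```

```text
13.45 [0.49283432 0.21453404 0.08290819] [ 1.79975183e+02 -2.30424287e-03 -8.49547880e+01] [-0.58292217  0.23012691 -0.60423713] [-0.0127222   0.03651014  0.0190156 ] 0.05001078055488643
```

View pics/w8.png

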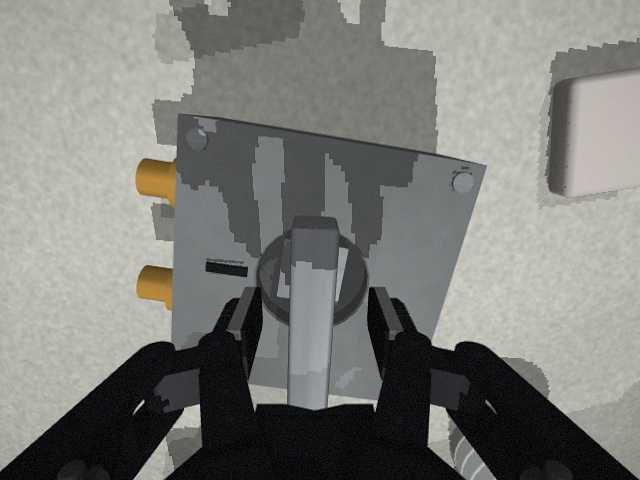

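Key released and both pads are clear of it. Going straight up, then aside so the top camera can see.

servo_tool(motion=[[[0, 0, -15, 0, 0, 0], [0, 0, -30, 0, 0, 0], [0, 0, -40, 0, 0, 0], [0, 0, -40, 0, 0, 0], [0, 0, 0, 0, 0, 0]]])

```text
time: 14.0
ee_pos: [0.4946, 0.2152, 0.2152]
tcp_rot: [-179.5, 0.2, -84.9]
wrist_force: [0.1, 0.4, 0.2]
opening: 0.0502
```

servo_tool(motion=[[[-40, 0, 0, 0, 0, 0], [-40, 0, 0, 0, 0, 0], [-40, 0, 0, 0, 0, 0], [-40, 0, 0, 0, 0, 0], [-40, 0, 0, 0, 0, 0]]])

```text
time: 14.5
ee_pos: [0.4749, 0.4153, 0.2088]
tcp_rot: [-180.0, 0.0, -84.9]
wrist_force: [0.4, -0.0, -0.3]
opening: 0.0499
```

```bash
python3 - <<'E'
from ov import *
import pickle
for n,w,S in [('top',(190,310,160,280),5),('scene',(160,285,380,500),4.7)]:
    c=bot.camera(n); save(c,n+'9.png'); pickle.dump(c,open(n+'9.pkl','wb'))
    save({'color':cv2.resize(c['color'][w[0]:w[1],w[2]:w[3]],None,fx=S,fy=S,interpolation=cv2.INTER_CUBIC)},n+'9c.png')
o=bot.get_obs();print(o['time'],o['ee_pos'],o['wrist_force'])
E
```

```text
14.6 [0.47415906 0.41760203 0.20727408] [-0.67603783  0.1476774  -0.01493259]
```

View pics/top9c.png

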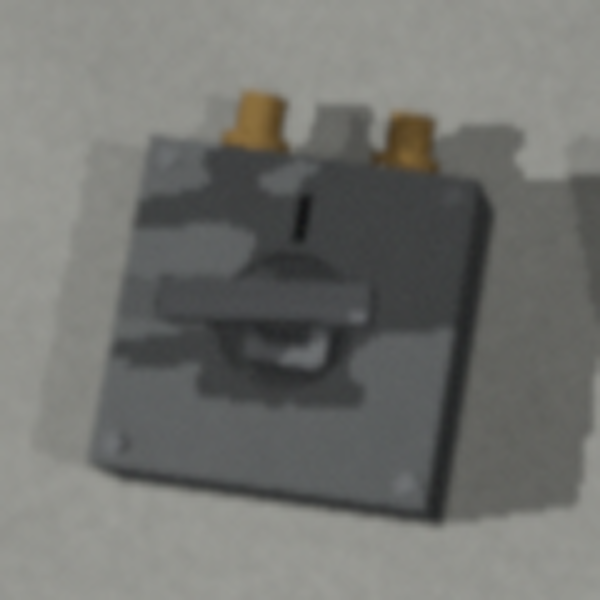

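View pics/scene9c.png

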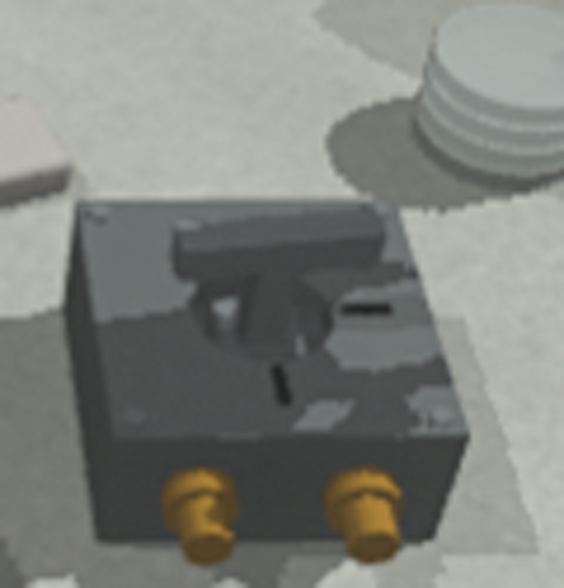

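View pics/scene9.png

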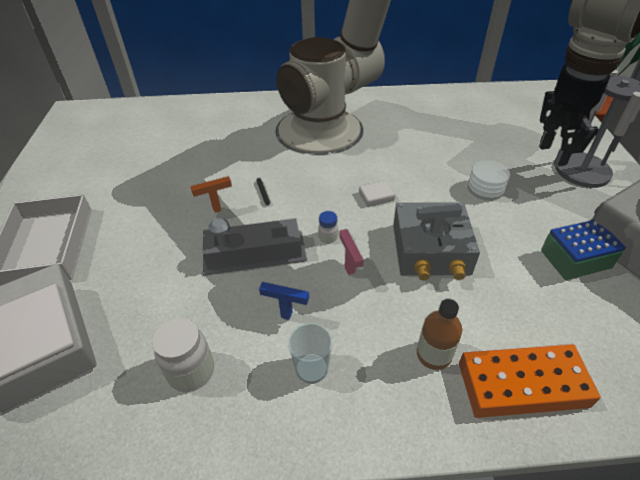

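```bash
python3 - <<'E'
from ov import *
import pickle
for n,w,S in [('top',(225,285,185,245),9),('scene',(195,250,405,470),9)]:
    c=pickle.load(open(n+'9.pkl','rb'));
    c['color']=np.clip(c['color'].astype(float)*2.2-40,0,255).astype(np.uint8)
    ovsock(c,.4935,.2145,86.3,n+'os9.png',w,S)
    overlay(c,[.4935,.2145,.110],95,0,n+'ok9.png',w,S)
E
python3 -c "
import cv2
a=[cv2.imread('pics/%s.png'%n) for n in ('topos9','topok9','sceneos9','sceneok9')]
a=[cv2.resize(x,(400,300 if i>1 else 300)) if 0 else cv2.resize(x,(400,int(400*x.shape[0]/x.shape[1]))) for i,x in enumerate(a)]
cv2.imwrite('pics/m1.png',cv2.hconcat(a[:2]));cv2.imwrite('pics/m2.png',cv2.hconcat(a[2:]))"
```

```text
(no output)
```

View pics/m1.png

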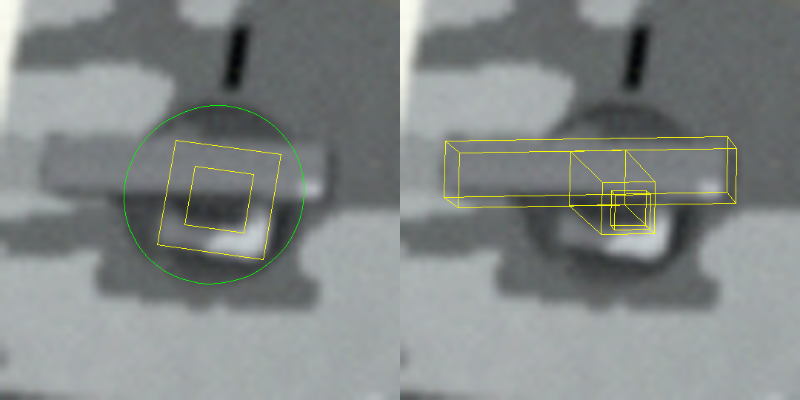

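View pics/m2.png

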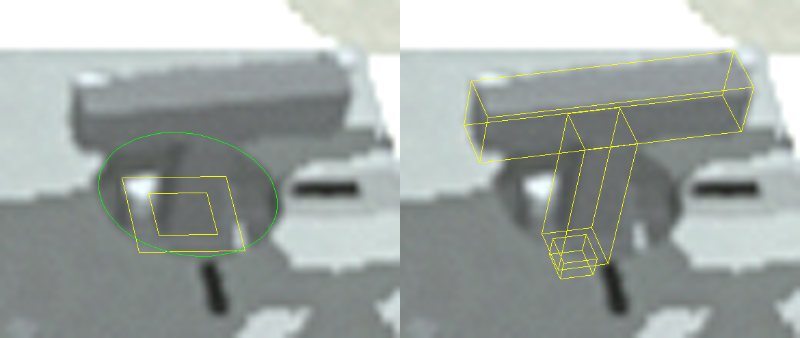

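```bash
python3 - <<'E'
from ov import *
import pickle
c=bot.camera('wrist');save(c,'w10.png');pickle.dump(c,open('w10.pkl','wb'))
print((-np.array(c['R']).T@np.array(c['t'])).round(3),proj(c,[.4935,.2145,.11]))
E
```

```text
[0.481 0.337 0.358] [312.33224585 -89.45100459]
```

View pics/w10.png

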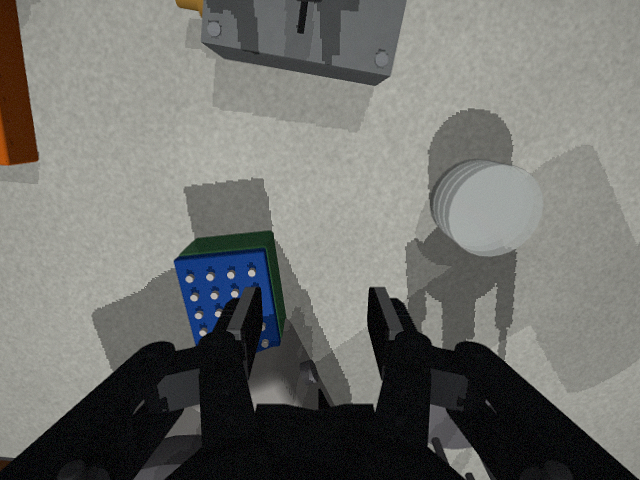

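servo_tool(motion=[[[0, 0, 0, 0, 0.14, 0], [0, 0, 0, 0, 0.14, 0], [0, 0, 0, 0, 0.14, 0], [0, 0, 0, 0, 0.1, 0], [0, 0, 0, 0, 0, 0]]])

```text
time: 15.15
ee_pos: [0.475, 0.4148, 0.203]
tcp_rot: [179.6, -30.2, -84.6]
wrist_force: [0.3, 0.3, -2.0]
opening: 0.0502
```

```bash
python3 - <<'E'
from ov import *
import pickle
c=bot.camera('wrist');save(c,'w11.png');pickle.dump(c,open('w11.pkl','wb'))
u,v=proj(c,[.4935,.2145,.09]).astype(int);print(u,v)
w=(max(0,v-75),v+75,u-100,u+100)
overlay(c,[.4935,.2145,.11],93.5,0,'ok11.png',w,3.9)
ovsock(c,.4935,.2145,86.3,'os11.png',w,3.9)
E
```

```text
312 84
```

View pics/ok11.png

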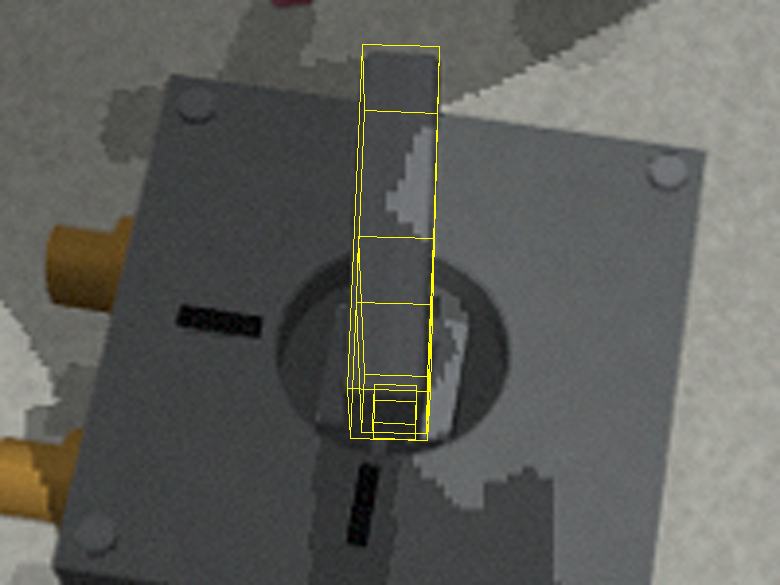

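View pics/os11.png

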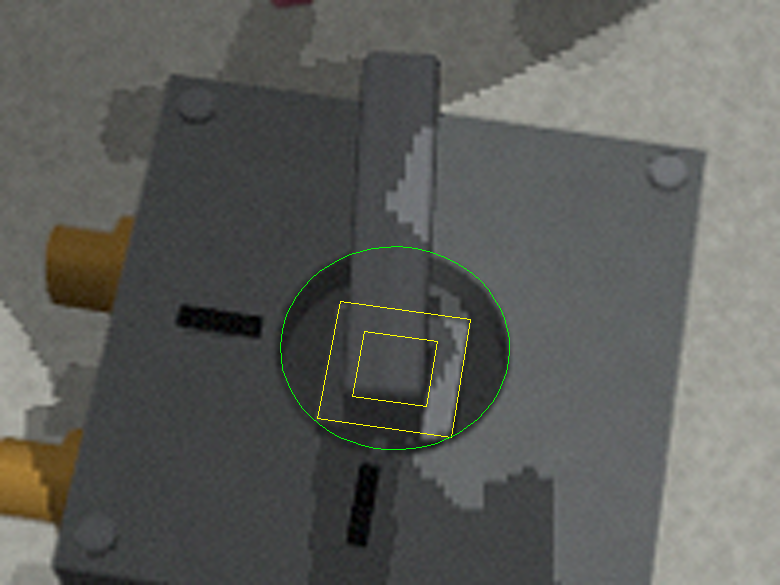

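The close view confirms it: the spindle square matches the fully open outline, with the rib at (380,445) aimed at the open mark at (365,500). The key bar lies on the fully-home overlay within 1–2 mm. The bystanders sit at their starting pixels, and the gripper is clear of everything.

```bash
python3 - <<'E'
from h import *
print(bot.job_done(), bot.get_obs()['time'])
E
```

```text
the job is handed in; nothing more can be done
the job is handed in; nothing more can be done
```

The steel T-key is out of the tool block and standing fully home in the valve socket. The valve is turned anticlockwise to its open stop and the gripper is clear. I handed the job in a little after 15 s; no verdict is reported.

**Grasp:** The first attempt failed. The real fingertips stood about 10 mm behind the reported TCP instead of 19 mm ahead of it. The jaws shut on top of the bar with about 5 N and did not move it. I went about 29 mm deeper and gripped it at 17 mm opening.

**Insertion:** The foot reached the socket floor at the height I had worked out. The force stayed low until contact.

**Turn:** The resisting torque rose from about 0.05 to 0.9 N m at the open stop. I then eased back within the key's play before letting go.

**Last checks:**
- The wrist picture shows the rib on the open mark, the spindle on the fully open outline, and the bar at home height within 1–2 mm.
- The scene and top overlays put the bar about 1.5 mm closer to the robot than the model. I take that as calibration error or a slight lean within the socket's clearance.
- By eye, the bystanders have not moved from their starting places in the scene picture.

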